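# Restock the sloped roller lane

### The job

Restock the sloped roller lane on the bench: set the round grease jar that stands on the open table to the left of it upright on the lane's raised, open end, under the front beam, and let go so that it rolls down to the stop plate; then set the brown carton down flat behind it the same way, lengthways along the lane, so that it rolls down until it rests against the jar. Set both down on the rollers without dropping them, and leave the tools and parts lying about where they are.

Things in the scene. Friction and masses are not known exactly. Their poses are not given: they have to be found in the camera images.
- lane: sloped roller lane of a small metal rack fixed to the table. Origin: on the centre line at the raised open end (its left end as the robot looks), level with the roller tops, over the first roller's axle, 75 mm above the table. x runs down the lane (6 degrees below level, to the robot's right), y across it (away from the robot), z square to the roller tops. A thing let go on it rolls down by itself, 0.1 to 0.3 m/s.
- roller_first (a point): middle of the first roller's top (lane x = 0, z = 0). 11 free steel rollers, 16 mm thick, 112 mm long across the lane, every 21 mm from here to x = 210 mm. No floor before this one: a thing's middle must lie past lane x = 5 mm to stay on; x = 12 mm is a good place to let go. Side plates at y +-58 to 62 mm, x -14 to 228 mm, reach up to z = -1 mm only.
- beam (a point): middle of the lower near edge of the front beam across the lane: lane x 22 to 32, y +-70, z 76 to 116 mm. Rods and side rails (z 76 to 90 mm) roof the lane from here to the stop, so things go in beneath the beam from the open end only, with the gripper leaning back to the left, clear of the beam. Roof posts at y +-62 to 70 mm, x 73 to 87 and 209 to 223 mm.
- guide_mouth (a point): centre line point between the guide rails where they become parallel (lane x = 62 mm, z = 0). The rails' inner faces are 72 mm apart (y +-36 mm), z 3 to 11 mm, and run from here to the stop; their lead-ins flare out to y +-48 mm at x = 42 mm.
- stop (a point): middle of the stop plate's near face at roller-top level (lane x = 222, y = 0, z = 0 mm). The plate crosses the whole lane and reaches up to z = 24 mm.
- jar: round white grease jar with a blue screw lid, 60 mm high; body 62 mm in diameter up to 44 mm, lid 66 mm in diameter above that; about 0.13 kg. Origin: centre of its underside, z up its axis. Starts upright on the open table, left of the rack (a like jar at the back right edge of the table is fixed and not meant). On the lane it rests against the stop with its origin at about x = 191 mm of the lane.
- carton: small plain brown cardboard carton, 70 (its x) x 44 (its y) x 30 mm high, about 0.09 kg, stiff. Origin: centre of its underside, z up. Starts flat on the table, its long side running roughly left to right as the robot looks. Behind the jar on the lane its origin comes to about x = 125 mm of the lane.
- spanner: bystander: combination spanner 143 x 25 x 6 mm lying flat; origin under its middle
- marker: bystander: marker pen 130 x 18 x 16 mm lying flat; origin under its middle
- ballbearing: bystander: ball bearing, a ring 52 mm across and 15 mm high lying flat; origin under its middle
- bolt: bystander: hex bolt 71 x 28 x 24 mm lying flat; origin under its middle
Mind the look-alikes: they are no part of the job. What is meant by the jar is not green, and is the smaller of those in its own colour.

How it is judged:
By the outcome, as a careful person would: the job done as asked, in the order asked, and still so for the second after the job is handed in, with the robot touching nothing.
It also fails if it takes over 61 s, if anything falls off the work surface, if the arm or the gripper's body presses on something with over 40 N, if the wrist force passes 120 N, or if a joint passes its speed limit or range.

### The arm

A 7-joint arm with a two-finger parallel gripper is mounted at the origin on a cart in front of the work surface, level with it; the furniture and walls round the work are solid. World frame = base frame: x ahead of the robot, y to its left, z up, the work surface at z = 0. Lengths are in m, angles in rad, forces in N, time in s.
With the tool pointing down it reaches from about 0.425 to 0.925 m from the base axis. Payload 6.8 kg.
Tool frame: the origin (TCP) lies midway between the tips of the shut fingers; the grasp point (between the pads) lies 19 mm behind it; z points along the fingers, y is the direction in which the jaws open and shut (so a half turn about z gives the same grasp; the last joint's range is limited). The gripper opens to 85 mm and grips with 20 to 120 N. Pads are 22 mm wide; open, the fingers measure 114 mm over their backs; the gripper's body (76 mm by 85 mm) begins 54 mm behind the grasp point. The pads swing forward as they close: fully open they stand 13 mm farther back than shut.
Start: joints at [-1.433, 0.477, 0.022, 1.555, -0.011, 1.109, -0.083], TCP at [0.164, 0.655, 0.231] pointing down, gripper open.
Joint ranges: [-2.96, 2.96], [-0.34, 2.1], [-1.41, 1.46], [0.24, 2.44], [-1.37, 4.51], [0.17, 1.92], [-2.96, 2.96]. Speed limits (rad/s): [2.39, 2.39, 3.14, 3.14, 3.14, 3.14, 3.14].

### API

Orientations are given as a unit quaternion [w, x, y, z].
In Python, from station import bot, vision gives the robot as it stands.
- The arm moves only by the tool move_arm, never from a script. Its argument "increments" is text: rows parted by semicolons, each of 7 numbers parted by spaces: the opening, from 0 (shut) to 1 (fully open), then the shift along the world's x, y, z in mm, then the turn, a rotation vector about the world's x, y, z in rad. In form: grip x y z rx ry rz; .... A call has exactly 8 rows; each row shifts and turns the commanded pose from where the row before left it; what a row does not reach is not made up. A row lasts 1/8 s, in which the tool goes at most 62.5 mm and 10.7 degrees, less where a joint would pass 70% of its speed; a pose out of reach is approached as far as the arm can. A call with a gripper value outside its range is refused whole. The fingers move at their own pace and stop on an object; "newtons" is the grip in N (left out, the last holds). Time passes only in rows, so rows that do not move let the fingers close, or fill a call up. It gives the time, the measured TCP pose, the force and the opening at its end, in the units of the state.
- bot.get_obs(): the state, without advancing time (a new reading comes with each control period).
- vision.read_camera(name): name is "scene" or "side" or "wrist"; returns (picture, depth): 420x560x3 uint8, red, green, blue; 420x560 float32, m along the optical axis (not along the pixel's ray), 0 where there is no reading.
- vision.calibration(name): a dict with "fx", "fy", "cx", "cy" (pixels), "R" (3x3) and "t" (3): a world point X has camera coordinates R X + t; the wrist camera has in their place "hand_eye" (4x4, takes a point from camera to tool coordinates, whose origin is the TCP and whose axes are the flange's). Camera axes: x right, y down, z forward; pixel columns grow to the right and rows downward; lengths in m; the calibration is good to about 2 mm. A picture is of the moment at which its call begins: read the wrist's pose just before it. calibration takes no time and is no camera call.
- bot.hand_in(): hands the job in, once; it reports no verdict.
The state is a dict: "t": time; "q": joint angles; "joint_vel": joint speeds; "joint_torque": joint torques, N m; "eef_pos": TCP position; "tool_rot": TCP orientation; "contact_force": force on the tool from outside, world axes, zero at the start; "torque": the same for the moment, N m; "gripper_width": opening from 0.0 (shut) to 1.0 (fully open).
Only numpy, scipy, OpenCV 4.12 (cv2) and the standard library are available. Lean on these libraries where they do the work, as an engineer would, in place of code of your own. Each camera call takes 0.05 s, during which the arm holds its last target.

## Working session

There is one attempt and no reset: what is moved stays moved. The work goes in short steps, Python scripts to look and compute and a tool call to move; the robot and the scene stay as the last step left them, time stands still between calls to the robot, and variables do not carry over. Pictures are saved under pics/ and viewed, and the job is handed in when it is done.

Besides the shell and the picture viewer there is one more tool, called after "Call:" as name(argument=value, ...) on one line, values as JSON. move_arm: Moves the arm, as the interface text tells. Its arguments: {"type":"object","properties":{"increments":{"type":"string"},"newtons":{"type":"number"}},"required":["increments"]}

```bash
ls; mkdir -p pics; cat > h.py <<'E'
import numpy as np, cv2
from station import bot, vision
from scipy.spatial.transform import Rotation as Ro
def snap(name,fn):
    im,d=vision.read_camera(name); cv2.imwrite(f'pics/{fn}.png',cv2.cvtColor(im,cv2.COLOR_RGB2BGR)); np.save(f'pics/{fn}.npy',d); return im,d
def world(name,d,u,v,z=None):
    c=vision.calibration(name); z=d[v,u] if z is None else z
    p=np.array([(u-c['cx'])/c['fx']*z,(v-c['cy'])/c['fy']*z,z]); return np.array(c['R']).T@(p-np.array(c['t']))
def cloud(name,d):
    c=vision.calibration(name); v,u=np.mgrid[0:420,0:560]
    p=np.stack([(u-c['cx'])/c['fx']*d,(v-c['cy'])/c['fy']*d,d],-1)
    w=(p-np.array(c['t']))@np.array(c['R']); w[d==0]=np.nan; return w
def proj(name,X):
    c=vision.calibration(name); p=np.array(c['R'])@np.array(X)+np.array(c['t']); return p[0]/p[2]*c['fx']+c['cx'],p[1]/p[2]*c['fy']+c['cy']
E
python3 - <<'E'
from h import *
o=bot.get_obs(); print(o)
for n in('scene','side'):
    snap(n,n+'0'); print(vision.calibration(n))
print(vision.calibration('wrist'))
E
```

```text
pics
{'t': 0.0, 'q': array([-1.43312818,  0.47781232,  0.02231893,  1.55643798, -0.01149633,
        1.10927877, -0.08310488]), 'joint_vel': array([ 1.89500824e-04, -1.17284932e-03,  1.08309206e-03, -9.35278593e-04,
        2.21770081e-03,  4.18987525e-04,  6.58168389e-05]), 'joint_torque': array([-1.83826487e-03, -5.96409345e+01,  1.60682950e+00, -2.81213951e+01,
        1.24551091e-02,  8.75659345e-03, -3.69498377e-05]), 'eef_pos': array([0.16408926, 0.65415366, 0.23032279]), 'tool_rot': array([-4.68460433e-05,  1.22556638e-01,  9.92461109e-01, -9.03054579e-04]), 'contact_force': array([-0.17389948, -0.40667634,  0.40680647]), 'torque': array([-0.00026367,  0.02708806,  0.0694486 ]), 'gripper_width': 1.0012981765399884}
{'fx': 455.02049729045183, 'fy': 455.02049729045183, 'cx': 281.84128634857484, 'cy': 209.1731809458714, 'R': array([[ 0.8374082 , -0.54602067, -0.0246764 ],
       [-0.34267109, -0.48929592, -0.80197633],
       [ 0.42582159,  0.68003745, -0.59684591]]), 't': array([-0.3481063 ,  0.33073822,  1.20590632])}
{'fx': 387.2712881424531, 'fy': 387.2712881424531, 'cx': 279.1573671423018, 'cy': 204.39055244393046, 'R': array([[-0.95965029, -0.28119082,  0.0017421 ],
       [-0.15340286,  0.5183222 , -0.84131424],
       [ 0.23566687, -0.8076347 , -0.54054353]]), 't': array([0.53886376, 0.10887608, 1.02023352])}
{'fx': 355.89855890887543, 'fy': 355.89855890887543, 'cx': 282.96716441314334, 'cy': 209.0754468999069, 'hand_eye': array([[ 4.40215010e-04, -9.51285193e-01, -3.08311997e-01,
         7.88679703e-02],
       [ 9.99999896e-01,  3.80860026e-04,  2.52693576e-04,
        -5.33501351e-04],
       [-1.22959942e-04, -3.08312076e-01,  9.51285262e-01,
        -1.42642495e-01],
       [ 0.00000000e+00,  0.00000000e+00,  0.00000000e+00,
         1.00000000e+00]])}
```

View pics/scene0.png

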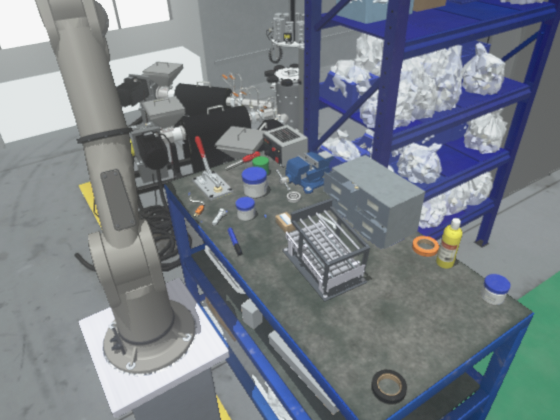

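View pics/side0.png

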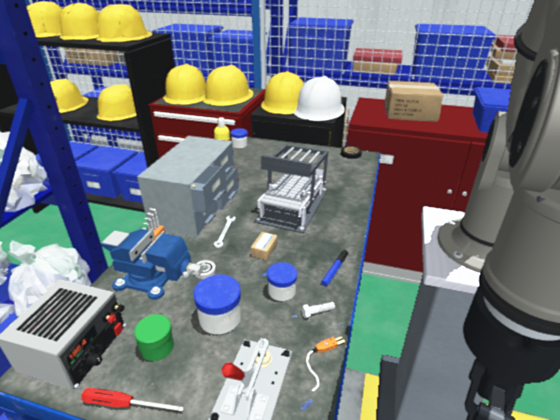

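The side view shows the small blue-lid jar at (282,282), the bigger look-alike at (218,303) and the carton at (264,245). The lane is at about (295,190), open end nearest this camera. In the scene view the jar is at (245,208), the carton at (285,222) and the lane at (325,245).

```bash
python3 - <<'E'
import cv2,numpy as np
a=cv2.imread('pics/scene0.png')[190:300,220:380]; b=cv2.imread('pics/side0.png')[140:310,220:350]
cv2.imwrite('pics/c1.png',cv2.resize(a,None,fx=5,fy=5,interpolation=cv2.INTER_CUBIC))
cv2.imwrite('pics/c2.png',cv2.resize(b,None,fx=3.5,fy=3.5,interpolation=cv2.INTER_CUBIC))
from h import *
for n in('scene','side'):
    d=np.load(f'pics/{n}0.npy'); w=cloud(n,d)
    im=cv2.imread(f'pics/{n}0.png'); hsv=cv2.cvtColor(im,cv2.COLOR_BGR2HSV)
    m=(w[...,2]>0.04)&(w[...,2]<0.075)&(hsv[...,0]>105)&(hsv[...,0]<130)&(hsv[...,1]>120)
    u,v=((245,208) if n=='scene' else (282,275))
    mm=np.zeros_like(m); mm[v-25:v+25,u-18:u+18]=True
    q=w[m&mm]; top=q[q[:,2]>np.percentile(q[:,2],70)-.004]
    print(n,'jar',len(top),np.nanmedian(top,0),top.min(0),top.max(0), cv2.minEnclosingCircle(top[:,:2].astype(np.float32)))
    m=(hsv[...,0]>5)&(hsv[...,0]<25)&(hsv[...,1]>50)&(w[...,2]>0.005)&(w[...,2]<0.05)
    u,v=((285,222) if n=='scene' else (264,245))
    mm=np.zeros_like(m); mm[v-20:v+20,u-20:u+20]=True
    q=w[m&mm]; top=q[q[:,2]>.024]
    print('carton',len(q),len(top),top.min(0),top.max(0),np.median(top,0)); print(cv2.minAreaRect(top[:,:2].astype(np.float32)),cv2.minAreaRect(q[:,:2].astype(np.float32)))
    print('table z',np.nanmedian(w[215:225,265:275,2]))
E
```

```text
scene jar 172 [0.46178383 0.30466752 0.05854774] [0.43143233 0.26789874 0.05565693] [0.55037739 0.39144648 0.0700161 ] ((0.4923993945121765, 0.33150720596313477), 0.07417940348386765)
carton 130 62 [0.52050648 0.14048961 0.02452571] [0.57013387 0.21211757 0.03198789] [0.53108314 0.17989942 0.02793928]
((0.544837236404419, 0.17542536556720734), (0.07038404047489166, 0.044436872005462646), 82.86560821533203) ((0.543563961982727, 0.17484895884990692), (0.07160831242799759, 0.04651517793536186), 82.35529327392578)
table z -0.000721805086237428
side jar 503 [0.46401934 0.31303491 0.05997003] [0.43183884 0.27736667 0.05657578] [0.49682025 0.34272012 0.0633034 ] ((0.4640142321586609, 0.3101310133934021), 0.03364529833197594)
carton 311 159 [0.52322738 0.14036422 0.02433946] [0.57244737 0.21847472 0.03264993] [0.53576079 0.19130844 0.02951098]
((0.5482528209686279, 0.17944930493831635), (0.07564160227775574, 0.04523643106222153), 85.34609985351562) ((0.5482083559036255, 0.17959828674793243), (0.07593335956335068, 0.04534931853413582), 85.349365234375)
table z 0.005579607896629573
```

View pics/c1.png

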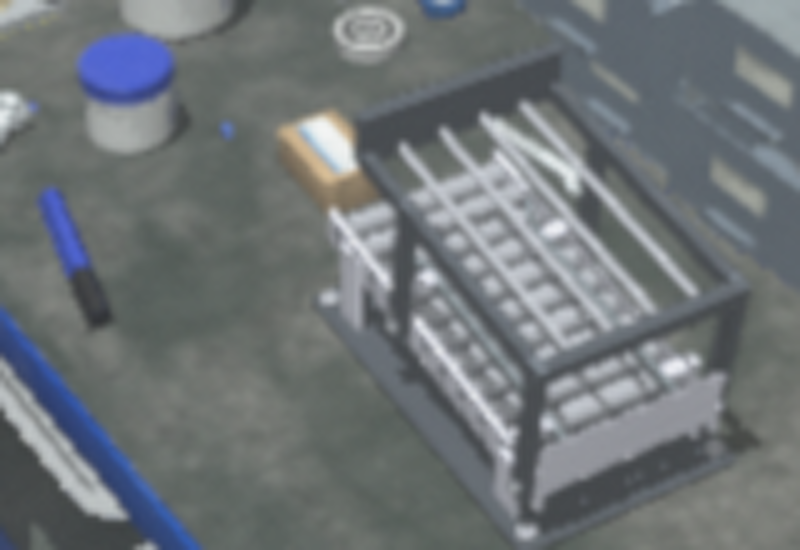

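View pics/c2.png

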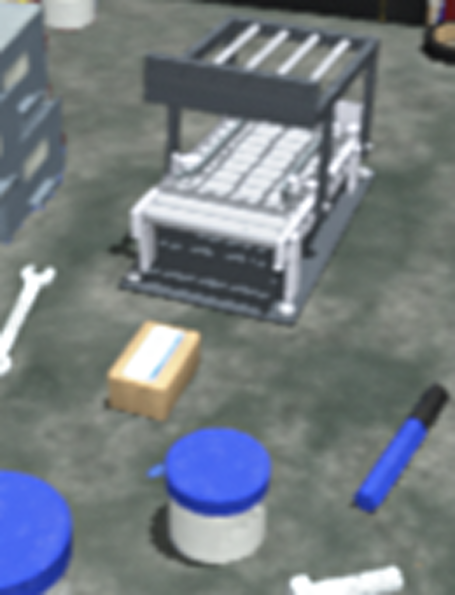

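```bash
python3 - <<'E'
import cv2,numpy as np
a=cv2.imread('pics/scene0.png')[195:300,280:375]; b=cv2.imread('pics/side0.png')[142:236,252:332]
cv2.imwrite('pics/c3.png',cv2.resize(a,None,fx=6,fy=6,interpolation=cv2.INTER_CUBIC)[:600])
cv2.imwrite('pics/c4.png',cv2.resize(b,None,fx=6,fy=6,interpolation=cv2.INTER_CUBIC))
from h import *
for n in('scene','side'):
    print(n,'campos',-np.array(vision.calibration(n)['R']).T@vision.calibration(n)['t'])
    d=np.load(f'pics/{n}0.npy'); w=cloud(n,d)
    m=(w[...,2]>.14)&(w[...,2]<.2)&(w[...,0]>.4)&(w[...,0]<.75)&(w[...,1]>-.3)&(w[...,1]<.2)
    q=w[m]; print(len(q),q.min(0),q.max(0))
    # beam: points with largest y along each x
    for x in np.arange(.5,.72,.02):
        s=q[abs(q[:,0]-x)<.01]
        if len(s): print(round(x,2),len(s),np.percentile(s[:,1],[50,80,90,100]).round(3))
E
```

```text
scene campos [-0.10865945 -0.84830582  0.97639447]
1885 [ 0.45282736 -0.18160164  0.14000043] [0.74998468 0.18068901 0.18985367]
0.5 108 [0.015 0.018 0.02  0.027]
0.52 155 [-0.008  0.015  0.017  0.022]
0.54 158 [-0.011  0.014  0.015  0.021]
0.56 109 [0.009 0.013 0.015 0.022]
0.58 170 [-0.026  0.011  0.013  0.023]
0.6 195 [-0.035  0.008  0.01   0.016]
0.7 161 [0.104 0.144 0.16  0.176]
side campos [0.29338742 0.91906665 0.64214087]
1739 [ 0.45365906 -0.17690696  0.14000737] [0.74992203 0.18409591 0.1894675 ]
0.5 120 [0.028 0.029 0.03  0.032]
0.52 133 [0.026 0.028 0.029 0.034]
0.54 136 [0.024 0.026 0.027 0.031]
0.56 124 [0.023 0.025 0.026 0.028]
0.58 125 [0.021 0.023 0.024 0.028]
0.6 134 [0.018 0.021 0.022 0.024]
0.7 211 [0.118 0.159 0.173 0.181]
```

View pics/c3.png

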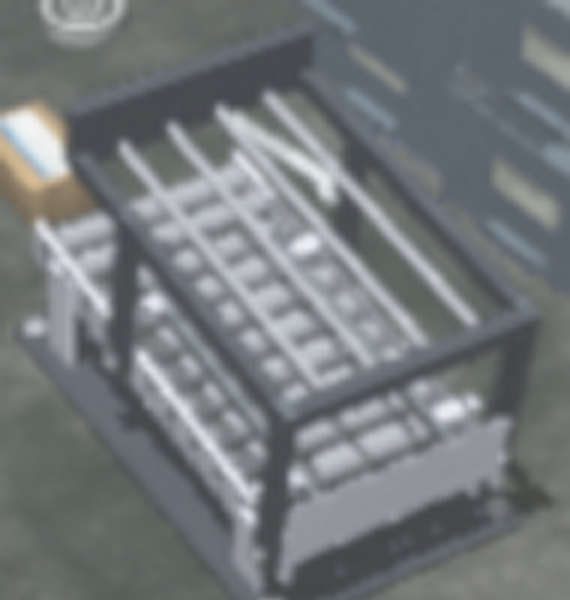

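View pics/c4.png

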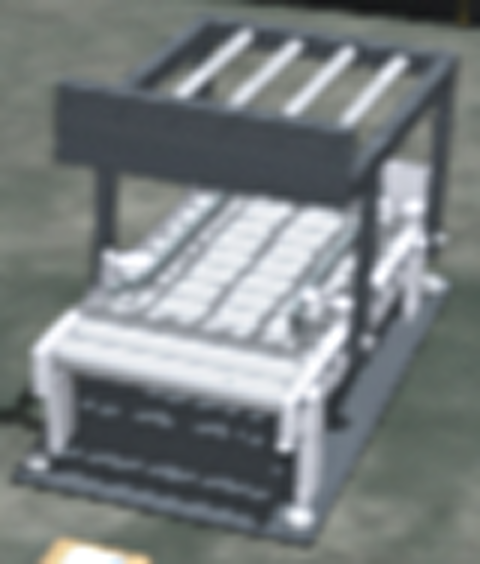

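```bash
cat >> h.py <<'E'
def laneT(x,y,yaw,z=.075):
    # lane x horizontally = (cos yaw, sin yaw)
    R=Ro.from_euler('z',yaw).as_matrix()@Ro.from_euler('y',np.radians(6)).as_matrix()
    return R,np.array([x,y,z])
E
python3 - <<'E'
from h import *
from scipy.optimize import least_squares
f4=lambda U,V:((U+.5)/6-.5+252,(V+.5)/6-.5+142)
f3=lambda U,V:((U+.5)/6-.5+280,(V+.5)/6-.5+195)
obs=[('side',(22,70,116),f4(58,82)),('side',(22,70,76),f4(58,160)),('side',(22,-70,76),f4(352,203)),('side',(22,-70,116),f4(355,125)),
('side',(-14,60,-1),f4(42,345)),('side',(-14,-60,-1),f4(295,392)),
('scene',(32,-70,116),f3(75,118)),('scene',(32,70,116),f3(310,35)),('scene',(223,-70,90),f3(285,420)),('scene',(223,70,90),f3(540,315)),('scene',(-14,-60,-1),f3(40,225))]
def res(p):
    R,t=laneT(*p[:3]); r=[]
    for n,X,uv in obs:
        r+=list(np.array(proj(n,R@(np.array(X)/1000)+t))-uv)
    return np.array(r)
s=least_squares(res,[.55,.04,-1.67],loss='soft_l1'); print(s.x,np.degrees(s.x[2])); print(s.fun.reshape(-1,2).round(1))
R,t=laneT(*s.x)
# cloud check: side beam front face
for n in('side','scene'):
    w=cloud(n,np.load(f'pics/{n}0.npy')); L=((w-t)@R)*1000
    m=(abs(L[...,1])<66)&(L[...,2]>80)&(L[...,2]<112)&(L[...,0]>5)&(L[...,0]<45)
    q=L[m]; print(n,'beam x',np.median(q[:,0]),np.polyfit(q[:,1],q[:,0],1))
    m=(abs(L[...,1])<50)&(abs(L[...,0]-90)<60)&(abs(L[...,2])<15); q=L[m]; print('roller z pct',np.percentile(q[:,2],[5,50,80,95]))
    m=(L[...,2]>78)&(L[...,2]<125)&(L[...,0]>5)&(L[...,0]<40)&(abs(L[...,1])<90); q=L[m]; print('beam y ext',np.percentile(q[:,1],[1,99]),np.percentile(q[:,2],[1,99]))
# silhouettes
E
```

```text
[ 0.53975151  0.05375927 -1.6513242 ] -94.61390741473456
[[ 0.5 -0.7]
 [ 0.3  0.1]
 [-0.1  1.7]
 [ 0.5  0.6]
 [ 0.6  0.2]
 [-0.3  0.9]
 [ 0.  -0.4]
 [ 1.8 -1. ]
 [ 0.3  0.3]
 [ 0.7  0. ]
 [-0.1 -0.4]]
side beam x 18.807885124215474 [-2.05028003e-03  1.88126209e+01]
roller z pct [-6.27024047 -2.0468435   0.38343357 10.34622115]
beam y ext [-68.9990983   67.64431075] [ 78.23025701 116.1537832 ]
scene beam x 30.317996883348066 [-8.80321522e-04  3.11947834e+01]
roller z pct [-11.94651864  -3.26709174   2.55659498   9.47927144]
beam y ext [-70.87515322  67.21357112] [ 78.92117555 117.14081267]
```

```bash
python3 - <<'E'
from h import *
print([a for a in dir(bot) if a[0]!='_'],[a for a in dir(vision) if a[0]!='_'])
w=cloud('side',np.load('pics/side0.npy'))
for nm,u,v in [('bigjar top',218,292),('bigjar',210,288),('green',154,328),('clamp tip',250,350),('red handle',235,370),('bolt head',308,312),('bolt end',333,306),('marker',345,255),('marker2',325,282),('bearing',205,268),('spanner',218,245),('spanner2',232,220),('vise',178,265),('cable',320,345),('cable2',315,370)]:
    print(nm,w[v-1:v+2,u-1:u+2].reshape(-1,3).mean(0).round(3))
E
```

```text
['PlanningError', 'get_obs', 'hand_in'] ['calibration', 'read_camera']
bigjar top [0.562 0.426 0.084]
bigjar [0.582 0.42  0.084]
green [0.65  0.523 0.06 ]
clamp tip [0.477 0.484 0.012]
red handle [0.441 0.627 0.168]
bolt head [0.391 0.369 0.02 ]
bolt end [0.345 0.33  0.012]
marker [0.344 0.156 0.012]
marker2 [0.375 0.264 0.012]
bearing [0.657 0.303 0.016]
spanner [0.67  0.2   0.004]
spanner2 [0.678 0.084 0.004]
vise [0.683 0.368 0.075]
cable [0.352 0.436 0.012]
cable2 [0.351 0.483 0.   ]
```

```bash
cat >> h.py <<'E'
def toolR(az,tilt,flip=False):
    a,t=np.radians([az,tilt]); b=np.array([np.sin(t)*np.cos(a),np.sin(t)*np.sin(a),np.cos(t)])
    x=np.array([np.cos(t)*np.cos(a),np.cos(t)*np.sin(a),-np.sin(t)])*(-1 if flip else 1); z=-b
    return np.stack([x,np.cross(z,x),z],1)
def cur():
    o=bot.get_obs(); q=o['tool_rot']; return o,Ro.from_quat([q[1],q[2],q[3],q[0]]).as_matrix(),o['eef_pos']
def delta(Rt,pt):
    o,R,p=cur(); rv=Ro.from_matrix(Rt@R.T).as_rotvec()
    print('d mm',((pt-p)*1000).round(1),'rv',rv.round(3),'deg',np.degrees(np.linalg.norm(rv)).round(1)); return rv
E
python3 - <<'E'
from h import *
for f in(False,True):
    R=toolR(110,42,f); G=np.array([.462,.3095,.05]); T=G+R[:,2]*.027; print(T); delta(R,T-R[:,2]*.11)
E
```

```text
[0.46817912 0.29252302 0.02993509]
d mm [ 278.9 -292.5 -118.7] rv [-0.509 -0.567 -0.93 ] deg 68.9
[0.46817912 0.29252302 0.02993509]
d mm [ 278.9 -292.5 -118.7] rv [-0.66   0.598  2.05 ] deg 128.1
```

Call:
move_arm(increments="1 35 -36.5 -4 -0.0636 -0.0709 -0.116; 1 35 -36.5 -4 -0.0636 -0.0709 -0.116; 1 35 -36.5 -4 -0.0636 -0.0709 -0.116; 1 35 -36.5 -4 -0.0636 -0.0709 -0.116; 1 35 -36.5 -4 -0.0636 -0.0709 -0.116; 1 35 -36.5 -4 -0.0636 -0.0709 -0.116; 1 35 -36.5 -4 -0.0636 -0.0709 -0.116; 1 35 -36.5 -4 -0.0636 -0.0709 -0.116", newtons=40)

```text
t: 1.1
eef_pos: [0.4447, 0.3619, 0.199]
tool_rot: [0.295, 0.535, 0.764, -0.205]
contact_force: [0.9, 0.7, -0.6]
gripper_width: 0.998
```

```bash
python3 - <<'E'
from h import *
o,R,p=cur(); print(o['t'],o['q'].round(3),p.round(4),o['joint_vel'].round(2),o['contact_force'].round(1))
R=toolR(110,42); G=np.array([.462,.3095,.05]); T=G+R[:,2]*.027; delta(R,T-R[:,2]*.11)
E
```

```text
1.1 [-1.406  0.641  0.468  1.67   0.32   1.348 -0.755] [0.4447 0.3619 0.199 ] [ 0.24  0.43  0.43 -0.1   0.17  0.18 -0.48] [ 0.9  0.7 -0.6]
d mm [ -1.7  -0.3 -87.3] rv [ 0.002  0.003 -0.   ] deg 0.2
```

```bash
cat >> h.py <<'E'
def wcal():
    o,R,p=cur(); H=np.array(vision.calibration('wrist')['hand_eye']); T=np.eye(4); T[:3,:3]=R; T[:3,3]=p; return T@H
def wcloud(M,d):
    c=vision.calibration('wrist'); v,u=np.mgrid[0:420,0:560]
    P=np.stack([(u-c['cx'])/c['fx']*d,(v-c['cy'])/c['fy']*d,d],-1)@M[:3,:3].T+M[:3,3]; P[d==0]=np.nan; return P
def wproj(M,X):
    c=vision.calibration('wrist'); q=np.linalg.inv(M)@np.append(X,1); return q[0]/q[2]*c['fx']+c['cx'],q[1]/q[2]*c['fy']+c['cy']
E
python3 - <<'E'
from h import *
M=wcal(); im,d=snap('wrist','w1'); np.save('pics/w1M.npy',M); w=wcloud(M,d)
print(M.round(3), wproj(M,[.462,.3095,.06]))
hsv=cv2.cvtColor(im,cv2.COLOR_RGB2HSV)
m=(hsv[...,0]>105)&(hsv[...,0]<130)&(hsv[...,1]>120)&(w[...,2]>.053)&(w[...,2]<.068)&(abs(w[...,0]-.462)<.05)&(abs(w[...,1]-.31)<.05)
q=w[m]; print(len(q),np.median(q,0),q.min(0),q.max(0),cv2.minEnclosingCircle(q[:,:2].astype(np.float32)))
E
```

```text
[[ 0.939  0.169  0.298  0.392]
 [ 0.343 -0.469 -0.814  0.506]
 [ 0.002  0.867 -0.498  0.252]
 [ 0.     0.     0.     1.   ]] (np.float64(280.41771180863225), np.float64(129.2861316370674))
4028 [0.46390358 0.31395035 0.06012521] [0.43360479 0.27598668 0.05301777] [0.49786119 0.34059074 0.06177012] ((0.4651399552822113, 0.30787205696105957), 0.03310008347034454)
```

View pics/w1.png

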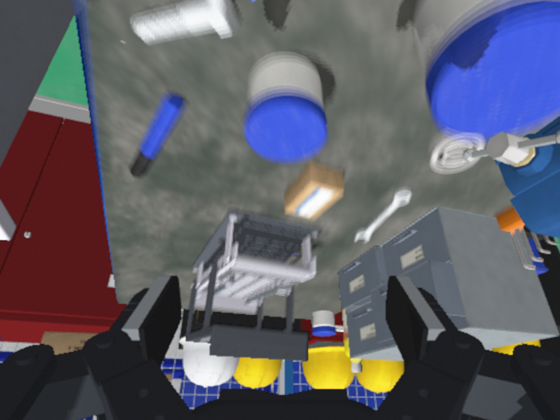

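Call:
move_arm(increments="1 0.6 -0.6 -44 0 0 0; 1 0.6 -0.6 -44 0 0 0; 1 5 -13.8 -16.3 0 0 0; 1 5 -13.8 -16.3 0 0 0; 1 5 -13.8 -16.3 0 0 0; 1 5 -13.8 -16.3 0 0 0; 1 5 -13.8 -16.3 0 0 0; 1 0 0 0 0 0 0")

```text
t: 2.15
eef_pos: [0.4699, 0.2907, 0.029]
tool_rot: [0.294, 0.534, 0.765, -0.207]
contact_force: [0.6, 0.2, -0.1]
gripper_width: 1.0
```

```bash
python3 - <<'E'
from h import *
o,R,p=cur(); print(o['t'],o['q'].round(3),p.round(4),o['contact_force'].round(1))
R=toolR(110,42); G=np.array([.465,.3085,.05]); T=G+R[:,2]*.027; delta(R,T)
M=wcal(); snap('wrist','w2')
E
```

```text
2.15 [-1.312  0.84   0.441  1.826  0.326  0.991 -0.826] [0.4699 0.2907 0.029 ] [ 0.6  0.2 -0.1]
d mm [1.3 0.8 0.9] rv [ 0.003 -0.001 -0.001] deg 0.2
```

View pics/w2.png

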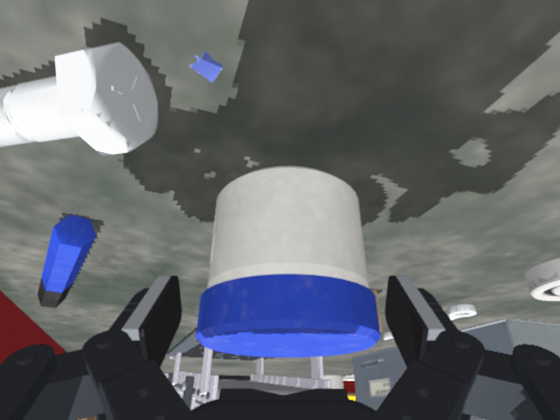

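The jar sits between the open pads (lid from x=200 to 380, pads at 180 and 388). I'll close on the lid now.

Call:
move_arm(increments="1 1.5 1 1 0 0 0; 0 0 0 0 0 0 0; 0 0 0 0 0 0 0; 0 0 0 0 0 0 0; 0 0 0 0 0 0 0; 0 0 0 0 0 0 0; 0 0 0 0 0 0 0; 0 0 0 0 0 0 0", newtons=40)

```text
t: 3.2
eef_pos: [0.4721, 0.2947, 0.0316]
tool_rot: [0.294, 0.534, 0.766, -0.204]
contact_force: [-2.4, 2.1, 5.2]
gripper_width: 0.757
```

Call:
move_arm(increments="0 0 0 5 0 0 0; 0 0 0 10 0 0 0; 0 0 0 15 0 0 0; 0 0 0 20 0 0 0; 0 0 0 25 0 0 0; 0 0 0 25 0 0 0; 0 0 0 20 0 0 0; 0 0 0 0 0 0 0")

```text
t: 4.2
eef_pos: [0.4726, 0.294, 0.1525]
tool_rot: [0.294, 0.535, 0.765, -0.203]
contact_force: [0.4, -0.4, -1.9]
gripper_width: 0.758
```

```bash
cat >> h.py <<'E'
LANE=(.5398,.0537,np.radians(-94.6))
def grasp():
    Rg=Ro.from_quat([.534,.766,-.204,.294]).as_matrix(); pg=np.array([.4721,.2947,.0316])
    return Rg,pg
JAR0=np.array([.4655,.3095,0])
def placeT(lx,lz,ly=0,lane=None,J=None):
    J=JAR0 if J is None else J
    Rl,t=laneT(*(lane or LANE)); Rg,pg=grasp()
    # jar frame yaw so that tool y projects onto lane y
    ty=Rg[:,1].copy(); ty[2]=0; ty/=np.linalg.norm(ty)
    if ty[0]<0: ty=-ty
    Rj=np.stack([np.cross(ty,[0,0,1]),ty,[0,0,1.]],1)  # jar frame at grasp (y = jaw dir)
    r=Rj.T@Rg; rp=Rj.T@(pg-J)
    R=Rl@r; p=Rl@(np.array([lx,ly,lz])/1000+rp)+t; return R,p
E
python3 - <<'E'
from h import *
o,R,p=cur(); print(o['t'],o['q'].round(3),p.round(4),o['contact_force'].round(1),o['gripper_width'])
for a in((-90,40),(-60,40),(12,20)):
    R,p=placeT(*a); print(R.round(2),p); delta(R,p)
M=wcal(); snap('wrist','w3'); np.save('pics/w3M.npy',M)
E
```

```text
4.2 [-1.343  0.65   0.487  1.799  0.356  1.177 -0.745] [0.4726 0.294  0.1525] [ 0.4 -0.4 -1.9] 0.7582240926106526
[[ 0.07  1.   -0.05]
 [ 0.81 -0.08 -0.59]
 [-0.59  0.   -0.81]] [0.54614909 0.11934361 0.15392511]
d mm [  73.5 -174.7    1.4] rv [ 0.103  0.016 -0.431] deg 25.4
[[ 0.07  1.   -0.05]
 [ 0.81 -0.08 -0.59]
 [-0.59  0.   -0.81]] [0.5437563  0.08960405 0.15078925]
d mm [  71.1 -204.4   -1.7] rv [ 0.103  0.016 -0.431] deg 25.4
[[ 0.07  1.   -0.05]
 [ 0.81 -0.08 -0.59]
 [-0.59  0.   -0.81]] [0.53818127 0.02031296 0.12337277]
d mm [  65.6 -273.7  -29.1] rv [ 0.103  0.016 -0.431] deg 25.4
```

View pics/w3.png

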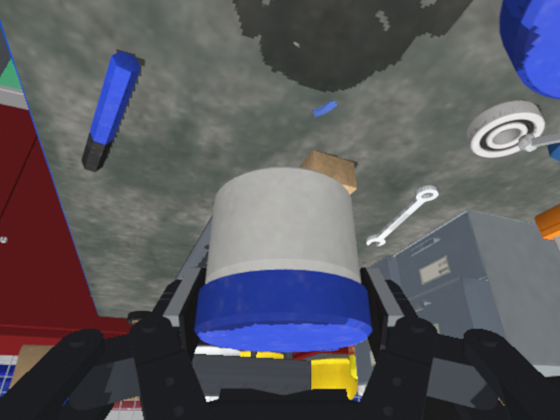

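Call:
move_arm(increments="0 14.7 -35 0.3 0.0206 0.0032 -0.0862; 0 14.7 -35 0.3 0.0206 0.0032 -0.0862; 0 14.7 -35 0.3 0.0206 0.0032 -0.0862; 0 14.7 -35 0.3 0.0206 0.0032 -0.0862; 0 14.7 -35 0.3 0.0206 0.0032 -0.0862; 0 -0.8 -10 -1 0 0 0; 0 -0.8 -10 -1 0 0 0; 0 -0.8 -10 -1 0 0 0")

```text
t: 5.25
eef_pos: [0.5422, 0.0894, 0.1485]
tool_rot: [0.21, 0.697, 0.646, -0.228]
contact_force: [0.0, -0.2, -1.3]
gripper_width: 0.76
```

```bash
python3 - <<'E'
from h import *
o,R,p=cur(); print(o['t'],o['q'].round(3),p.round(4),o['contact_force'].round(1),o['gripper_width'])
for a in((-60,40),(-60,8),(12,8),(12,0)):
    R,p=placeT(*a); print(a,p); delta(R,p)
M=wcal(); im,d=snap('wrist','w4'); np.save('pics/w4M.npy',M)
im,d=snap('side','s4'); cv2.imwrite('pics/s4c.png',cv2.resize(cv2.cvtColor(im,cv2.COLOR_RGB2BGR)[120:260,200:380],None,fx=4,fy=4,interpolation=2))
E
```

```text
5.25 [-0.987  0.633  0.587  1.827  0.228  1.11  -0.651] [0.5422 0.0894 0.1485] [ 0.  -0.2 -1.3] 0.7599610328813108
(-60, 40) [0.5437563  0.08960405 0.15078925]
d mm [1.5 0.2 2.3] rv [ 0.002 -0.004 -0.004] deg 0.3
(-60, 8) [0.54402456 0.09293819 0.11896455]
d mm [  1.8   3.5 -29.5] rv [ 0.002 -0.004 -0.004] deg 0.3
(12, 8) [0.53828187 0.02156326 0.1114385 ]
d mm [ -3.9 -67.9 -37. ] rv [ 0.002 -0.004 -0.004] deg 0.3
(12, 0) [0.53834893 0.0223968  0.10348233]
d mm [ -3.9 -67.  -45. ] rv [ 0.002 -0.004 -0.004] deg 0.3
```

View pics/w4.png

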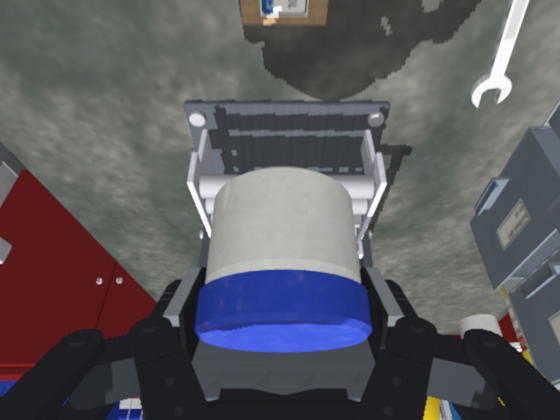

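View pics/s4c.png

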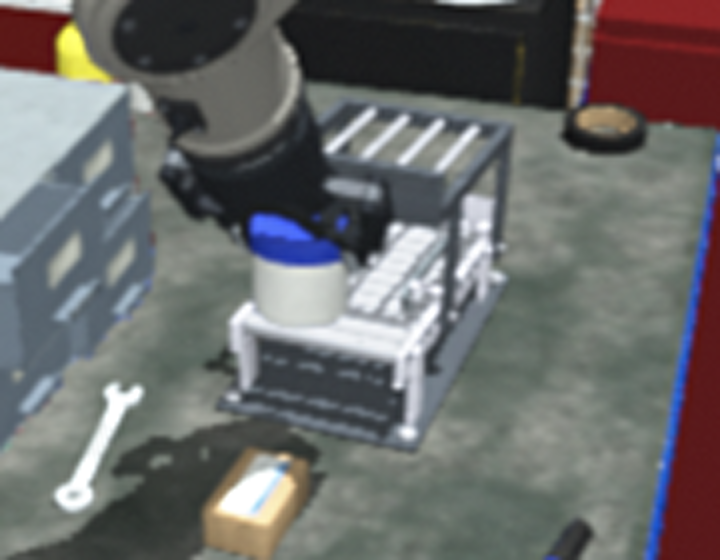

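```bash
python3 - <<'E'
from h import *
M=np.load('pics/w4M.npy'); R,t=laneT(*LANE); im=cv2.imread('pics/w4.png')
for X in [(-14,60,-1),(-14,-60,-1),(0,56,0),(0,-56,0),(0,-56,-16),(0,56,-16),(22,70,76),(22,-70,76),(22,70,116),(22,-70,116)]:
    u,v=wproj(M,R@(np.array(X)/1000)+t); print(X,round(u,1),round(v,1)); cv2.circle(im,(int(round(u)),int(round(v))),2,(0,0,255),-1)
cv2.imwrite('pics/w4d.png',cv2.resize(im[90:400,160:410],None,fx=2.4,fy=1.9))
d=np.load('pics/w4.npy'); w=wcloud(M,d); L=((w-t)@R)*1000
m=(L[...,0]>-12)&(L[...,0]<5)&(abs(L[...,1])<52)&(abs(L[...,2])<14); print('roller',np.percentile(L[m][:,2],[50,90,99]),m.sum(), np.percentile(L[m][:,0],[1,5,50]))
m=(abs(L[...,1])>50)&(abs(L[...,1])<72)&(abs(L[...,0])<40)&(abs(L[...,2])<40); q=L[m]; print('plates',np.percentile(q[q[:,1]>0][:,1],[1,50,99]),np.percentile(q[q[:,1]<0][:,1],[1,50,99]),np.percentile(q[:,2],99),np.percentile(q[:,0],1))
# jar body bottom
J=w[165:260,215:355].reshape(-1,3); 
LL=((J-t)@R)*1000; k=(LL[:,0]>-100)&(LL[:,0]<-20); LL=LL[k]; print('jar z min etc',np.nanpercentile(LL,[1,50,99],axis=0))
from scipy.optimize import least_squares
s=least_squares(lambda c:np.hypot(LL[:,0]-c[0],LL[:,1]-c[1])-31,[-60,0],loss='soft_l1',f_scale=1); print(s.x,np.abs(s.fun).mean())
for z0 in (45,52,60,66,72,78):
  kk=abs(LL[:,2]-z0)<4
  if kk.sum()>50:
    s=least_squares(lambda c:np.hypot(LL[kk,0]-c[0],LL[kk,1]-c[1])-31,[-60,0]); print(z0,s.x,kk.sum())
E
```

```text
(-14, 60, -1) 380.5 184.6
(-14, -60, -1) 186.4 183.7
(0, 56, 0) 369.4 197.9
(0, -56, 0) 197.3 197.1
(0, -56, -16) 200.3 176.9
(0, 56, -16) 366.6 177.7
(22, 70, 76) 399.8 325.4
(22, -70, 76) 165.8 324.4
(22, 70, 116) 411.7 401.4
(22, -70, 116) 153.4 400.4
roller [-5.58140454 -0.6244809   0.28706685] 1073 [-10.37588094  -9.91183202  -8.38985078]
plates [50.27974172 59.50765574 63.37165671] [-60.34428055 -56.56029775 -50.17243375] 0.0510770075935901 -16.228916568537993
jar z min etc [[-88.23756935 -26.50326107  40.70549308]
 [-85.11966728  -0.3399029   60.13256741]
 [-70.20626956  26.89769487  77.28829679]]
[-56.3928052  -0.6081781] 0.37026316150772026
45 [-56.35849336  -0.68751126] 2246
52 [-56.35395089  -0.63606104] 2424
60 [-56.41256647  -0.60820116] 2590
66 [-56.4266278   -0.56502757] 2766
72 [-56.45236418  -0.53095741] 2773
78 [-56.48784943  -0.52368558] 1060
```

View pics/w4d.png

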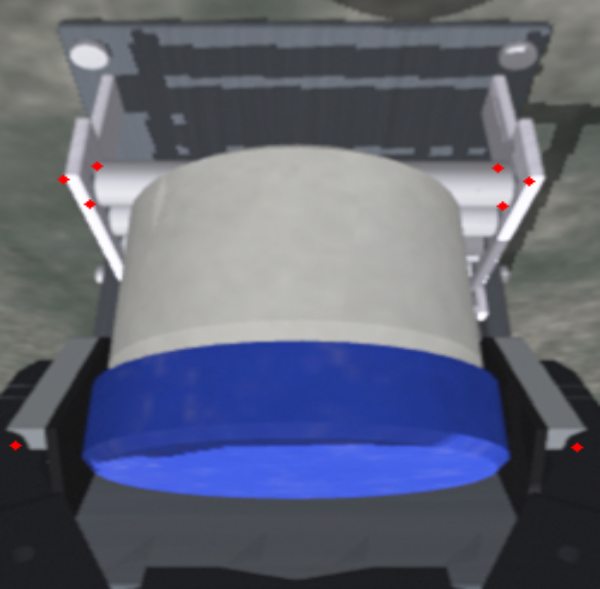

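The jar is parallel to the lane axis and about 2 mm off centre. I'll correct that while lowering to about 8 mm and sliding in.

Call:
move_arm(increments="0 1.3 1.5 -15.6 0 0 0; 0 1.3 1.5 -15.6 0 0 0; 0 -1 -13.2 -1.4 0 0 0; 0 -1 -13.2 -1.4 0 0 0; 0 -1 -13.2 -1.4 0 0 0; 0 -1 -13.2 -1.4 0 0 0; 0 -1 -13.2 -1.4 0 0 0; 0 0 0 0 0 0 0")

```text
t: 6.35
eef_pos: [0.5402, 0.0239, 0.1113]
tool_rot: [0.21, 0.699, 0.644, -0.228]
contact_force: [-0.5, -1.0, -0.9]
gripper_width: 0.759
```

```bash
cat >> h.py <<'E'
LANE=(.5415,.0556,np.radians(-94.6))
E
python3 - <<'E'
from h import *
M=wcal(); o,_,p=cur(); im,d=snap('wrist','w5'); print(o['t'],p.round(4),o['contact_force'].round(1),o['gripper_width'])
R,t=laneT(*LANE); w=wcloud(M,d); L=((w-t)@R)*1000
# expected jar z by tool motion from w4
M4=np.load('pics/w4M.npy'); dR=(M[:3,3]-M4[:3,3])@R*1000; print('moved in lane',dR.round(1))
im=cv2.imread('pics/w5.png')
for X in [(-14,60,-1),(-14,-60,-1),(0,56,0),(0,-56,0),(12,0,0),(12,31,0),(12,-31,0),(-19,0,0)]:
    u,v=wproj(M,R@(np.array(X)/1000)+t); print(X,round(u,1),round(v,1))
q=L[120:260,210:360].reshape(-1,3); q=q[(q[:,2]>12)&(q[:,2]<42)&(q[:,0]<20)&(abs(q[:,1])<40)]
from scipy.optimize import least_squares
s=least_squares(lambda c:np.hypot(q[:,0]-c[0],q[:,1]-c[1])-31,[12,0],loss='soft_l1',f_scale=1); print('jar xy',s.x)
for c in range(240,330,15): print(c,[tuple(L[r,c].round(0)) for r in range(150,185,4)])
E
```

```text
6.35 [0.5402 0.0239 0.1113] [-0.5 -1.  -0.9] 0.7588142092149549
moved in lane [ 69.    3.9 -30.2]
(-14, 60, -1) 428.1 147.3
(-14, -60, -1) 130.7 147.2
(0, 56, 0) 408.1 169.9
(0, -56, 0) 151.3 169.8
(12, 0, 0) 279.9 185.2
(12, 31, 0) 346.5 185.2
(12, -31, 0) 213.3 185.1
(-19, 0, 0) 279.2 140.9
jar xy [14.63183444  1.15917895]
240 [(np.float64(-7.0), np.float64(-17.0), np.float64(-5.0)), (np.float64(-6.0), np.float64(-17.0), np.float64(-4.0)), (np.float64(-5.0), np.float64(-17.0), np.float64(-2.0)), (np.float64(-4.0), np.float64(-17.0), np.float64(-1.0)), (np.float64(-2.0), np.float64(-17.0), np.float64(-1.0)), (np.float64(-0.0), np.float64(-17.0), np.float64(0.0)), (np.float64(5.0), np.float64(-18.0), np.float64(-1.0)), (np.float64(-11.0), np.float64(-15.0), np.float64(12.0)), (np.float64(-12.0), np.float64(-15.0), np.float64(15.0))]
255 [(np.float64(-7.0), np.float64(-10.0), np.float64(-5.0)), (np.float64(-7.0), np.float64(-10.0), np.float64(-3.0)), (np.float64(-5.0), np.float64(-10.0), np.float64(-2.0)), (np.float64(-3.0), np.float64(-11.0), np.float64(-2.0)), (np.float64(-2.0), np.
[... 1591 characters left out ...]
0), np.float64(12.0)), (np.float64(-16.0), np.float64(8.0), np.float64(14.0)), (np.float64(-15.0), np.float64(8.0), np.float64(15.0)), (np.float64(-15.0), np.float64(8.0), np.float64(17.0))]
315 [(np.float64(-7.0), np.float64(15.0), np.float64(-5.0)), (np.float64(-6.0), np.float64(15.0), np.float64(-4.0)), (np.float64(-5.0), np.float64(15.0), np.float64(-3.0)), (np.float64(-4.0), np.float64(15.0), np.float64(-1.0)), (np.float64(-4.0), np.float64(15.0), np.float64(1.0)), (np.float64(-0.0), np.float64(15.0), np.float64(0.0)), (np.float64(-13.0), np.float64(14.0), np.float64(11.0)), (np.float64(-13.0), np.float64(14.0), np.float64(14.0)), (np.float64(-15.0), np.float64(14.0), np.float64(16.0))]
```

View pics/w5.png

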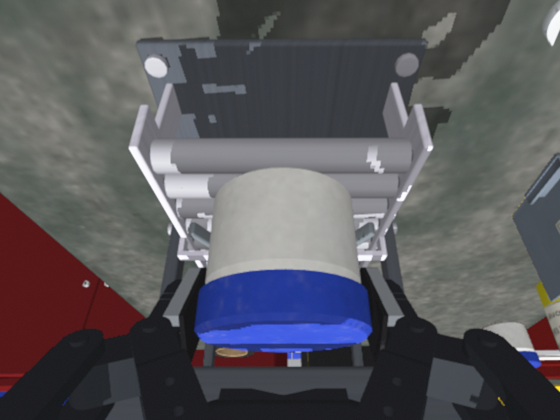

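Call:
move_arm(increments="0 0 0.3 -3 0 0 0; 0 0 0.2 -2 0 0 0; 0 0 0.1 -1 0 0 0; 0 0 0 -0.5 0 0 0; 0 0 0 0 0 0 0; 0 0 0 0 0 0 0; 0 0 0 0 0 0 0; 0 0 0 0 0 0 0")

```text
t: 7.4
eef_pos: [0.5407, 0.0261, 0.1046]
tool_rot: [0.21, 0.698, 0.645, -0.228]
contact_force: [0.5, 0.3, -1.0]
gripper_width: 0.758
```

```bash
python3 - <<'E'
from h import *
M=wcal(); o,_,p=cur(); im,d=snap('wrist','w6'); print(o['t'],p.round(4),o['contact_force'].round(1),o['torque'].round(2))
R,t=laneT(*LANE); w=wcloud(M,d); L=((w-t)@R)*1000
for c in (270,285,300): print(c,[tuple(int(x) for x in L[r,c].round(0)) for r in range(155,180,2)])
im=cv2.imread('pics/w6.png'); cv2.imwrite('pics/w6c.png',cv2.resize(im[120:270,110:440],None,fx=2.4,fy=2.4,interpolation=2))
E
```

```text
7.4 [0.5407 0.0261 0.1046] [ 0.5  0.3 -1. ] [ 0.72 -0.06  0.05]
270 [(-7, -4, -11), (-7, -4, -9), (-8, -4, -8), (-7, -4, -7), (-7, -4, -7), (-8, -4, -5), (-15, -3, 2), (-18, -3, 4), (-18, -3, 5), (-17, -3, 6), (-18, -3, 7), (-18, -3, 8), (-18, -3, 9)]Traceback (most recent call last):
  File "<stdin>", line 4, in <module>
  File "<stdin>", line 4, in <genexpr>
ValueError: cannot convert float NaN to integer
```

Call:
move_arm(increments="0 0 0.1 -1 0 0 0; 0 0 0 -0.5 0 0 0; 0 0 0.1 -0.5 0 0 0; 0 0 0 -0.5 0 0 0; 0 0 0 0 0 0 0; 0 0 0 0 0 0 0; 0 0 0 0 0 0 0; 0 0 0 0 0 0 0")

```text
t: 8.45
eef_pos: [0.5406, 0.025, 0.1034]
tool_rot: [0.21, 0.699, 0.644, -0.229]
contact_force: [-3.0, 0.1, 10.5]
gripper_width: 0.758
```

```bash
python3 - <<'E'
from h import *
M=wcal(); o,_,p=cur(); im,d=snap('wrist','w7'); print(o['t'],p.round(4),o['contact_force'].round(1),o['torque'].round(2))
R,t=laneT(*LANE); w=wcloud(M,d); L=((w-t)@R)*1000
for c in (270,285,300): print(c,[L[r,c].round(0) for r in range(161,176,2)])
im=cv2.imread('pics/w7.png'); cv2.imwrite('pics/w7c.png',cv2.resize(im[120:270,110:440],None,fx=2.4,fy=2.4,interpolation=2))
E
```

```text
8.45 [0.5406 0.025  0.1034] [-3.   0.1 10.5] [-0.67  0.46 -0.22]
270 [array([-8., -4., -7.]), array([-7., -4., -7.]), array([-8., -4., -5.]), array([-15.,  -3.,   1.]), array([-17.,  -3.,   4.]), array([-17.,  -3.,   5.]), array([-17.,  -3.,   5.]), array([-16.,  -3.,   6.])]
285 [array([-8.,  3., -7.]), array([-8.,  3., -6.]), array([-8.,  3., -5.]), array([-15.,   3.,   1.]), array([-17.,   3.,   4.]), array([-17.,   3.,   5.]), array([-16.,   3.,   5.]), array([-17.,   3.,   6.])]
300 [array([-8.,  9., -7.]), array([-7.,  9., -6.]), array([-7.,  9., -6.]), array([-7.,  9., -4.]), array([-16.,   8.,   3.]), array([-15.,   8.,   3.]), array([-16.,   8.,   5.]), array([-16.,   8.,   6.])]
```

View pics/w7c.png

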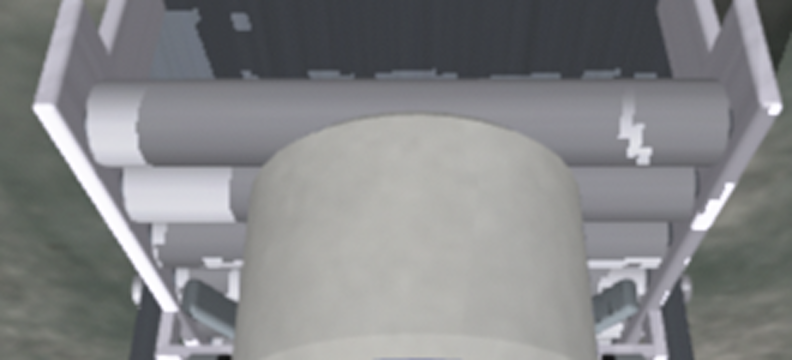

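Contact confirmed (10.5 N, jar at lane x≈13). Now I'll ease off and release.

Call:
move_arm(increments="0 0 0 0.7 0 0 0; 0 0 0 0 0 0 0; 1 0 0 0 0 0 0; 1 0 0 0 0 0 0; 1 0 0 0 0 0 0; 1 0 0 0 0 0 0; 1 0 0 0 0 0 0; 1 0 0 0 0 0 0")

```text
t: 9.5
eef_pos: [0.5406, 0.0264, 0.1028]
tool_rot: [0.21, 0.698, 0.645, -0.228]
contact_force: [0.7, 0.6, 0.0]
gripper_width: 0.996
```

```bash
python3 - <<'E'
from h import *
M=wcal(); o,_,p=cur(); im,d=snap('wrist','w8'); print(o['t'],p.round(4),o['contact_force'].round(1),o['gripper_width'])
E
```

```text
9.5 [0.5406 0.0264 0.1028] [0.7 0.6 0. ] 0.9962703208060715
```

View pics/w8.png

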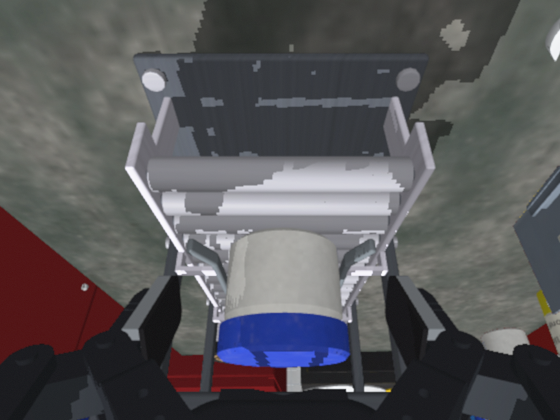

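The jar is rolling down between the guides (lid at (283,335)). I'll retreat up and to the left.

Call:
move_arm(increments="1 0.7 8 11 0 0 0; 1 1 14 20 0 0 0; 1 1 20 25 0 0 0; 1 1 25 25 0 0 0; 1 1 25 15 0 0 0; 1 1 25 10 0 0 0; 1 0 20 5 0 0 0; 1 0 0 0 0 0 0")

```text
t: 10.55
eef_pos: [0.5464, 0.1655, 0.2138]
tool_rot: [0.21, 0.698, 0.646, -0.227]
contact_force: [1.1, -0.4, -0.1]
gripper_width: 1.0
```

```bash
python3 - <<'E'
from h import *
M=wcal(); o,_,p=cur(); im,d=snap('wrist','w9'); print(o['t'],p.round(4),o['q'].round(2),o['contact_force'].round(1),o['gripper_width'])
w=wcloud(M,d); hsv=cv2.cvtColor(im,cv2.COLOR_RGB2HSV)
near=(abs(w[...,0]-.547)<.06)&(abs(w[...,1]-.178)<.06)
q=w[near&(w[...,2]>.012)]; top=q[q[:,2]>.026]
print(len(q),len(top),np.percentile(q[:,2],[50,99]))
for a in (q,top): print(cv2.minAreaRect(a[:,:2].astype(np.float32)))
im,d=snap('side','s9'); im=cv2.imread('pics/s9.png'); cv2.imwrite('pics/s9c.png',cv2.resize(im[120:290,210:350],None,fx=3.5,fy=3.5,interpolation=2))
R,t=laneT(*LANE); L=((cloud('side',d)-t)@R)*1000
k=(L[...,2]>52)&(L[...,2]<66)&(abs(L[...,1])<40)&(L[...,0]>40)&(L[...,0]<230); print('jar lid in lane',np.percentile(L[k],[1,50,99],axis=0).round(0))
E
```

```text
10.55 [0.5464 0.1655 0.2138] [-1.06  0.6   0.59  1.68  0.2   1.31 -0.67] [ 1.1 -0.4 -0.1] 0.9997357363147482
34886 34886 [0.26271475 0.27436616]
((0.5452854633331299, 0.187763512134552), (0.08905228972434998, 0.12207154929637909), 85.5407485961914)
((0.5452854633331299, 0.187763512134552), (0.08905228972434998, 0.12207154929637909), 85.5407485961914)
jar lid in lane [[172. -22.  58.]
 [184.  -3.  60.]
 [204.  27.  61.]]
```

View pics/w9.png

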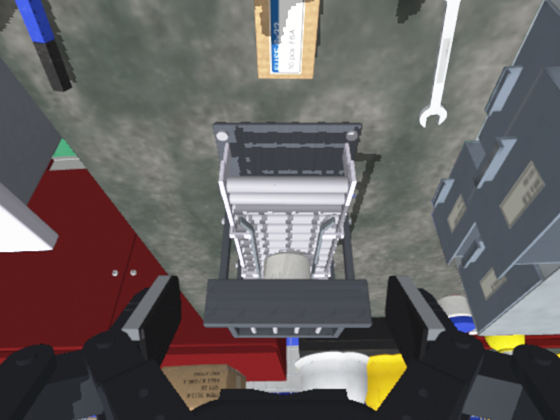

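View pics/s9c.png

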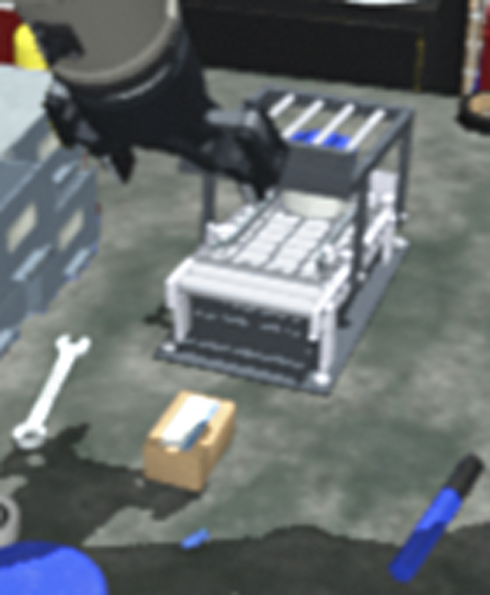

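```bash
python3 - <<'E'
from h import *
for n in ('w1','w3','w4'):
    M=np.load(f'pics/{n}M.npy'); d=np.load(f'pics/{n}.npy'); w=wcloud(M,d)
    near=(abs(w[...,0]-.547)<.045)&(abs(w[...,1]-.178)<.06)
    for lo,hi in((.012,.036),(.026,.034)):
        m=near&(w[...,2]>lo)&(w[...,2]<hi); q=w[m].astype(np.float32)
        if len(q)>20: print(n,len(q),cv2.minAreaRect(q[:,:2]),np.percentile(q,[1,99],axis=0).round(4).tolist())
im=cv2.imread('pics/w1.png'); cv2.imwrite('pics/w1c.png',cv2.resize(im[150:230,270:360],None,fx=7,fy=7,interpolation=2))
E
```

```text
Traceback (most recent call last):
cv2.error: OpenCV(4.12.0) /io/opencv/modules/imgproc/src/convhull.cpp:143: error: (-215:Assertion failed) total >= 0 && (depth == CV_32F || depth == CV_32S) in function 'convexHull'
```

```bash
python3 - <<'E'
from h import *
R=toolR(85.4,30); a=np.radians(85.4); G=np.array([.547,.178,.026])+.015*np.array([np.cos(a),np.sin(a),0])
T=G+R[:,2]*.024; print(T,R[:,2]); delta(R,T); delta(R,T-R[:,2]*.12)
E
```

```text
[0.5472406  0.18099034 0.00521539] [-0.04009946 -0.49838944 -0.8660254 ]
d mm [   1.1   18.6 -208.4] rv [ 0.107 -0.01  -0.   ] deg 6.2
d mm [   5.9   78.4 -104.5] rv [ 0.107 -0.01  -0.   ] deg 6.2
```

Call:
move_arm(increments="1 1 15.5 -15 0.0214 -0.002 0; 1 1 15.5 -18 0.0214 -0.002 0; 1 1 15.5 -20 0.0214 -0.002 0; 1 1 15.5 -18 0.0214 -0.002 0; 1 1 15.5 -15 0.0214 -0.002 0; 1 0 0 0 0 0 0; 1 0 0 0 0 0 0; 1 0 0 0 0 0 0")

```text
t: 11.65
eef_pos: [0.5518, 0.2403, 0.1285]
tool_rot: [0.176, 0.71, 0.655, -0.189]
contact_force: [0.2, 0.9, 0.2]
gripper_width: 1.002
```

```bash
python3 - <<'E'
from h import *
M=wcal(); o,_,p=cur(); im,d=snap('wrist','w10'); print(o['t'],p.round(4),o['contact_force'].round(1),o['gripper_width']); np.save('pics/w10M.npy',M)
w=wcloud(M,d)
near=(abs(w[...,0]-.547)<.045)&(abs(w[...,1]-.178)<.06)
for lo,hi in((.012,.036),(.024,.036)):
    q=w[near&(w[...,2]>lo)&(w[...,2]<hi)].astype(np.float32); print(len(q))
    if len(q)>20: print(cv2.minAreaRect(np.ascontiguousarray(q[:,:2])),np.percentile(q,[1,99],axis=0).round(4).tolist())
E
```

```text
11.65 [0.5518 0.2403 0.1285] [0.2 0.9 0.2] 1.0020438250437087
4600
((0.5492889285087585, 0.17845705151557922), (0.07111082226037979, 0.04403870180249214), 85.09979248046875) [[0.5273, 0.1446, 0.0126], [0.5726, 0.2146, 0.0315]]
3923
((0.5492889285087585, 0.17845705151557922), (0.07111082226037979, 0.04403870180249214), 85.09979248046875) [[0.527, 0.1445, 0.0247], [0.5723, 0.2142, 0.0316]]
```

View pics/w10.png

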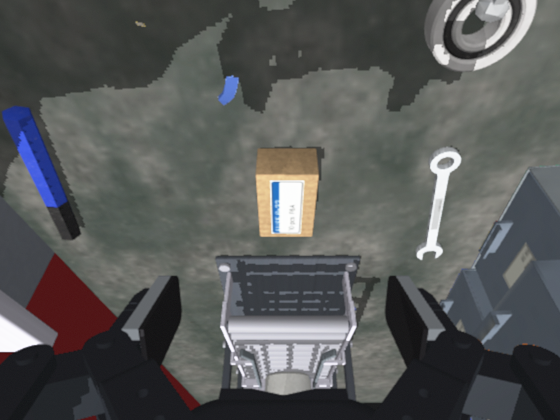

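```bash
python3 - <<'E'
from h import *
R=toolR(85.1,30); a=np.radians(85.1); G=np.array([.5493,.1785,.026])+.015*np.array([np.cos(a),np.sin(a),0])
T=G+R[:,2]*.024; print(T,R[:,2]); delta(R,T)
E
```

```text
[0.54955625 0.18148904 0.00521539] [-0.04270846 -0.49817265 -0.8660254 ]
d mm [  -2.1  -58.9 -123.3] rv [-0.001  0.001 -0.005] deg 0.3
```

Call:
move_arm(increments="1 2 0 -20 0 0 -0.005; 1 -0.7 -9.8 -17 0 0 0; 1 -0.7 -9.8 -17 0 0 0; 1 -0.7 -9.8 -17 0 0 0; 1 -0.7 -9.8 -17 0 0 0; 1 -0.7 -9.8 -17 0 0 0; 1 -0.6 -9.8 -17 0 0 0; 1 0 0 0 0 0 0")

```text
t: 12.7
eef_pos: [0.5479, 0.1804, 0.0041]
tool_rot: [0.175, 0.711, 0.653, -0.192]
contact_force: [0.8, -0.8, 0.4]
gripper_width: 1.0
```

```bash
python3 - <<'E'
from h import *
M=wcal(); o,_,p=cur(); im,d=snap('wrist','w11'); print(o['t'],p.round(4),o['contact_force'].round(1),o['gripper_width'])
R=toolR(85.1,30); delta(R,np.array([.54956,.18149,.0052]))
E
```

```text
12.7 [0.5479 0.1804 0.0041] [ 0.8 -0.8  0.4] 1.000095230855166
d mm [0.8 0.1 0.2] rv [ 0.    -0.001 -0.   ] deg 0.0
```

View pics/w11.png

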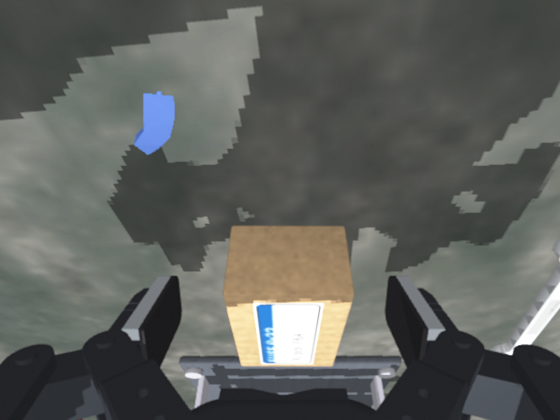

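Call:
move_arm(increments="1 1 0 1 0 0 0; 0 0 0 0 0 0 0; 0 0 0 0 0 0 0; 0 0 0 0 0 0 0; 0 0 0 0 0 0 0; 0 0 0 0 0 0 0; 0 0 0 0 0 0 0; 0 0 0 0 0 0 0", newtons=35)

```text
t: 13.75
eef_pos: [0.5506, 0.1826, 0.0072]
tool_rot: [0.175, 0.711, 0.654, -0.19]
contact_force: [-0.7, 3.2, 5.4]
gripper_width: 0.509
```

```bash
python3 - <<'E'
from h import *
o=bot.get_obs(); print(o['t'],o['tool_rot'],o['eef_pos'],o['contact_force'],o['torque'],o['gripper_width'])
E
```

```text
13.75 [ 0.1749389   0.71136861  0.65378226 -0.18952531] [0.5505532  0.18259301 0.00721004] [-0.66390139  3.18512731  5.37151013] [ 0.3536535   0.18851686 -0.10941001] 0.5091521249663608
```

Call:
move_arm(increments="0 0 0 5 0 0 0; 0 0 0 10 0 0 0; 0 0 0 20 0 0 0; 0 0 0 25 0 0 0; 0 0 0 25 0 0 0; 0 0 0 25 0 0 0; 0 0 0 15 0 0 0; 0 0 0 0 0 0 0")

```text
t: 14.75
eef_pos: [0.5509, 0.1822, 0.1331]
tool_rot: [0.175, 0.712, 0.654, -0.189]
contact_force: [0.8, 0.1, -0.7]
gripper_width: 0.51
```

```bash
cat >> h.py <<'E'
def placeC(lx,lz,ly=0):
    Rl,t=laneT(*LANE); Rg=Ro.from_quat([.71136861,.65378226,-.18952531,.1749389]).as_matrix(); pg=np.array([.5505532,.18259301,.00721004])
    Rc=Ro.from_euler('z',85.1-180,degrees=True).as_matrix(); O=np.array([.5493,.1785,0])
    return Rl@Rc.T@Rg, Rl@(np.array([lx,ly,lz])/1000+Rc.T@(pg-O))+t
E
python3 - <<'E'
from h import *
o,R,p=cur(); print(o['t'],p.round(4),o['contact_force'].round(1),o['gripper_width'],o['torque'].round(2))
for a in((-80,25),(-80,10),(12,10),(12,0)):
    R,p=placeC(*a); print(a,p); delta(R,p)
M=wcal(); snap('wrist','w12')
E
```

```text
14.75 [0.5509 0.1822 0.1331] [ 0.8  0.1 -0.7] 0.51017143441839 [ 0.65 -0.08  0.05]
(-80, 25) [0.54884066 0.13562612 0.11583333]
d mm [ -2.  -46.6 -17.3] rv [ 0.103 -0.007  0.006] deg 5.9
(-80, 10) [0.54896641 0.13718899 0.1009155 ]
d mm [ -1.9 -45.1 -32.2] rv [ 0.103 -0.007  0.006] deg 5.9
(12, 10) [0.54162853 0.0459877  0.09129888]
d mm [  -9.2 -136.3  -41.8] rv [ 0.103 -0.007  0.006] deg 5.9
(12, 0) [0.54171236 0.04702962 0.08135366]
d mm [  -9.2 -135.2  -51.8] rv [ 0.103 -0.007  0.006] deg 5.9
```

View pics/w12.png

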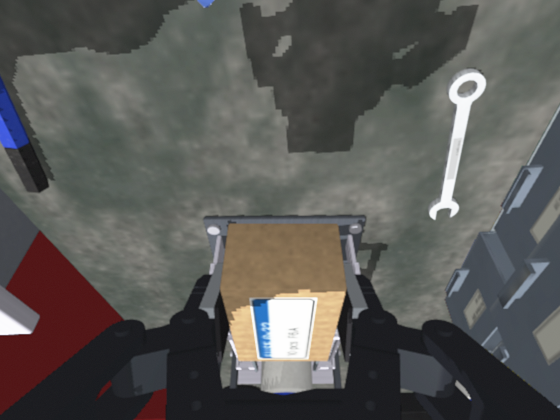

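Call:
move_arm(increments="0 -0.5 -11.3 -8 0.0257 -0.0018 0.0015; 0 -0.5 -11.3 -8 0.0257 -0.0018 0.0015; 0 -0.5 -11.3 -8 0.0257 -0.0018 0.0015; 0 -0.5 -11.3 -8 0.0257 -0.0018 0.0015; 0 -1.8 -22.8 -2.4 0 0 0; 0 -1.8 -22.8 -2.4 0 0 0; 0 -1.8 -22.8 -2.4 0 0 0; 0 -1.8 -22.8 -2.4 0 0 0")

```text
t: 15.8
eef_pos: [0.5409, 0.0439, 0.0901]
tool_rot: [0.141, 0.718, 0.664, -0.153]
contact_force: [0.3, -0.0, -1.1]
gripper_width: 0.511
```

```bash
python3 - <<'E'
from h import *
M=wcal(); o,_,p=cur(); im,d=snap('wrist','w13'); print(o['t'],p.round(4),o['contact_force'].round(1),o['torque'].round(2))
R,p=placeC(12,10); delta(R,p)
R,t=laneT(*LANE); w=wcloud(M,d); L=((w-t)@R)*1000
for c in (255,285,315): print(c,[L[r,c].round(0).tolist() for r in range(180,300,8)])
k=(L[...,2]>16)&(L[...,2]<50)&(L[...,0]>-40)&(L[...,0]<5)&(abs(L[...,1])<30); k[:180]=False
q=L[k]; print(np.percentile(q,[1,50,99],axis=0).round(1))
E
```

```text
15.8 [0.5409 0.0439 0.0901] [ 0.3 -0.  -1.1] [ 0.5  -0.04 -0.02]
d mm [1.8 6.2 1. ] rv [ 0.005 -0.003  0.004] deg 0.4
255 [[27.0, -17.0, -66.0], [35.0, -18.0, -66.0], [42.0, -18.0, -65.0], [48.0, -18.0, -64.0], [-7.0, -12.0, -8.0], [-5.0, -12.0, -5.0], [-21.0, -10.0, 12.0], [-20.0, -10.0, 16.0], [-20.0, -10.0, 20.0], [-21.0, -10.0, 24.0], [-21.0, -10.0, 27.0], [-20.0, -10.0, 30.0], [-19.0, -9.0, 33.0], [-20.0, -9.0, 37.0], [-18.0, -9.0, 39.0]]
285 [[27.0, 2.0, -66.0], [35.0, 2.0, -66.0], [42.0, 2.0, -66.0], [48.0, 2.0, -64.0], [-7.0, 1.0, -8.0], [-7.0, 1.0, -4.0], [-20.0, 1.0, 11.0], [-20.0, 1.0, 16.0], [-21.0, 1.0, 20.0], [-22.0, 1.0, 25.0], [-21.0, 1.0, 27.0], [-19.0, 1.0, 30.0], [-21.0, 1.0, 34.0], [-22.0, 1.0, 38.0], [-19.0, 1.0, 39.0]]
315 [[28.0, 21.0, -67.0], [35.0, 21.0, -66.0], [41.0, 22.0, -65.0], [47.0, 22.0, -64.0], [-8.0, 15.0, -8.0], [-6.0, 15.0, -4.0], [-20.0, 13.0, 12.0], [-20.0, 13.0, 16.0], [-20.0, 13.0, 20.0], [-20.0, 12.0, 23.0], [-21.0, 12.0, 27.0], [-20.0, 12.0, 30.0], [-20.0, 12.0, 34.0], [-19.0, 12.0, 36.0], [-18.0, 12.0, 39.0]]
[[-21.9 -27.6  16.5]
 [-19.5   0.2  37. ]
 [  4.1  28.   49.4]]
```

View pics/w13.png

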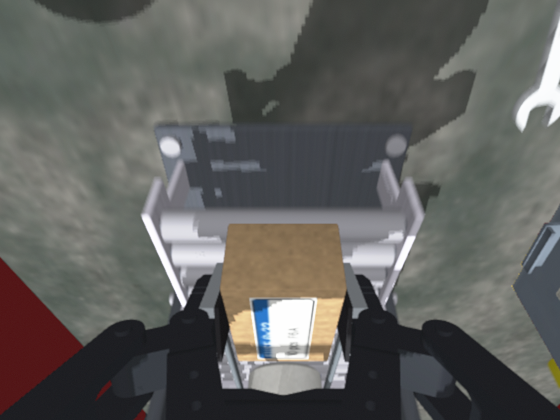

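Call:
move_arm(increments="0 0 0.3 -3 0 0 0; 0 0 0.3 -2.5 0 0 0; 0 0 0.1 -1 0 0 0; 0 0 0 0 0 0 0; 0 0 0 0 0 0 0; 0 0 0 0 0 0 0; 0 0 0 0 0 0 0; 0 0 0 0 0 0 0")

```text
t: 16.85
eef_pos: [0.5411, 0.0463, 0.0837]
tool_rot: [0.141, 0.718, 0.664, -0.153]
contact_force: [0.1, 0.6, -1.8]
gripper_width: 0.509
```

```bash
python3 - <<'E'
from h import *
M=wcal(); o,_,p=cur(); im,d=snap('wrist','w14'); print(o['t'],p.round(4),o['contact_force'].round(1),o['torque'].round(2))
R,p=placeC(12,0); delta(R,p)
R,t=laneT(*LANE); w=wcloud(M,d); L=((w-t)@R)*1000
for c in (255,285,315): print(c,[L[r,c].round(0).tolist() for r in range(210,245,3)])
E
```

```text
16.85 [0.5411 0.0463 0.0837] [ 0.1  0.6 -1.8] [ 0.49  0.01 -0.04]
d mm [ 0.7  0.7 -2.4] rv [ 0.002 -0.002 -0.001] deg 0.2
255 [[45.0, -18.0, -64.0], [48.0, -18.0, -64.0], [50.0, -18.0, -63.0], [53.0, -18.0, -63.0], [-7.0, -12.0, -10.0], [-21.0, -11.0, 3.0], [-22.0, -11.0, 5.0], [-21.0, -11.0, 6.0], [-21.0, -10.0, 8.0], [-22.0, -10.0, 10.0], [-22.0, -10.0, 11.0], [-21.0, -10.0, 12.0]]
285 [[45.0, 2.0, -64.0], [49.0, 2.0, -64.0], [51.0, 2.0, -64.0], [55.0, 2.0, -64.0], [-7.0, 1.0, -10.0], [-23.0, 1.0, 5.0], [-22.0, 1.0, 6.0], [-22.0, 1.0, 7.0], [-22.0, 1.0, 8.0], [-22.0, 1.0, 10.0], [-22.0, 1.0, 12.0], [-21.0, 1.0, 12.0]]
315 [[46.0, 22.0, -65.0], [48.0, 22.0, -64.0], [51.0, 22.0, -64.0], [53.0, 22.0, -63.0], [-6.0, 15.0, -11.0], [-21.0, 13.0, 3.0], [-23.0, 13.0, 6.0], [-22.0, 13.0, 7.0], [-23.0, 13.0, 9.0], [-22.0, 13.0, 10.0], [-22.0, 13.0, 12.0], [-22.0, 13.0, 13.0]]
```

Call:
move_arm(increments="0 0 0.1 -1 0 0 0; 0 0 0 -0.5 0 0 0; 0 0 0.1 -0.5 0 0 0; 0 0 0 -0.4 0 0 0; 0 0 0 0 0 0 0; 0 0 0 0 0 0 0; 0 0 0 0 0 0 0; 0 0 0 0 0 0 0")

```text
t: 17.9
eef_pos: [0.5411, 0.0465, 0.0813]
tool_rot: [0.141, 0.718, 0.664, -0.153]
contact_force: [0.1, -0.4, -1.4]
gripper_width: 0.507
```

```bash
python3 - <<'E'
from h import *
M=wcal(); o,_,p=cur(); im,d=snap('wrist','w15'); print(o['t'],p.round(4),o['contact_force'].round(1),o['torque'].round(2))
R,p=placeC(12,0); delta(R,p)
E
```

```text
17.9 [0.5411 0.0465 0.0813] [ 0.1 -0.4 -1.4] [ 0.51 -0.06 -0.04]
d mm [0.7 0.5 0. ] rv [ 0.002 -0.002 -0.   ] deg 0.2
```

View pics/w15.png

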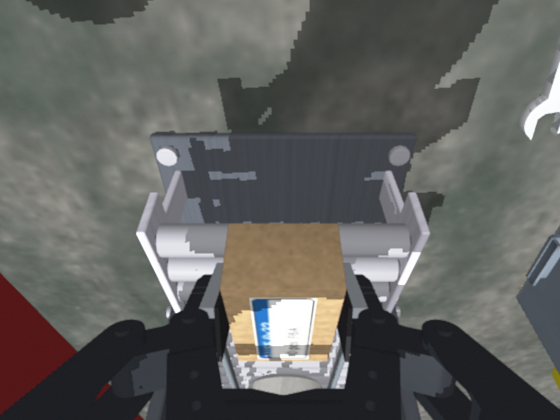

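Not touching yet, so I'll lower in smaller steps.

Call:
move_arm(increments="0 0 0.1 -0.7 0 0 0; 0 0 0 -0.4 0 0 0; 0 0 0 -0.4 0 0 0; 0 0 0 0 0 0 0; 0 0 0 0 0 0 0; 0 0 0 0 0 0 0; 0 0 0 0 0 0 0; 0 0 0 0 0 0 0")

```text
t: 18.95
eef_pos: [0.541, 0.0455, 0.081]
tool_rot: [0.141, 0.718, 0.664, -0.154]
contact_force: [-2.8, -0.1, 10.6]
gripper_width: 0.51
```

Call:
move_arm(increments="0 0 0 0.7 0 0 0; 0 0 0 0 0 0 0; 0.8 0 0 0 0 0 0; 0.8 0 0 0 0 0 0; 0.8 0 0 0 0 0 0; 0.8 0 0 0 0 0 0; 0.8 0 0 0 0 0 0; 0.8 0 0 0 0 0 0")

```text
t: 19.95
eef_pos: [0.541, 0.0466, 0.0805]
tool_rot: [0.141, 0.718, 0.664, -0.153]
contact_force: [0.2, -0.4, -0.6]
gripper_width: 0.8
```

```bash
python3 - <<'E'
from h import *
M=wcal(); o,_,p=cur(); im,d=snap('wrist','w16'); print(o['t'],p.round(4),o['contact_force'].round(1),o['torque'].round(2),o['gripper_width'])
E
```

```text
19.95 [0.541  0.0466 0.0805] [ 0.2 -0.4 -0.6] [ 0.43  0.02 -0.01] 0.7995040992679799
```

View pics/w16.png

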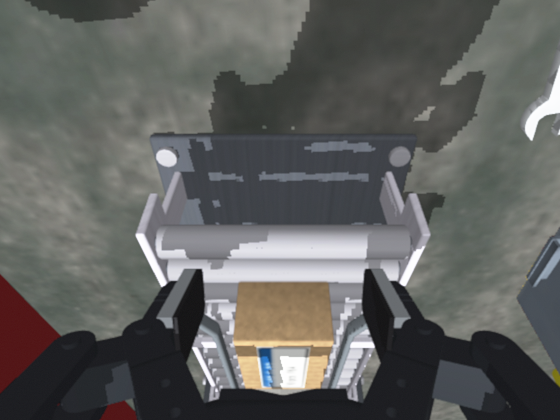

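The carton is rolling straight. I'll retreat back and up along the tool axis.

Call:
move_arm(increments="0.8 0.4 4 8 0 0 0; 0.8 0.7 8 16 0 0 0; 0.8 1 14 24 0 0 0; 0.8 1 20 25 0 0 0; 0.8 1 25 20 0 0 0; 0.8 1 25 15 0 0 0; 0.8 1 20 10 0 0 0; 0.8 0 0 0 0 0 0")

```text
t: 21.0
eef_pos: [0.5475, 0.1647, 0.1989]
tool_rot: [0.141, 0.717, 0.665, -0.152]
contact_force: [0.0, -0.7, -0.2]
gripper_width: 0.8
```

```bash
python3 - <<'E'
from h import *
o,_,p=cur(); snap('wrist','w17'); im,d=snap('side','s17'); im2,d2=snap('scene','sc17'); print(o['t'],p,o['contact_force'].round(1))
a=cv2.imread('pics/side0.png'); a=cv2.imread('pics/s17.png')[130:240,230:340]; b=cv2.imread('pics/sc17.png')[195:300,275:380]
cv2.imwrite('pics/f17.png',np.hstack([cv2.resize(a,(400,400),interpolation=2),cv2.resize(b,(400,400),interpolation=2)]))
R,t=laneT(*LANE)
for n,D in(('side',d),('scene',d2)):
    L=((cloud(n,D)-t)@R)*1000
    k=(L[...,2]>54)&(L[...,2]<66)&(abs(L[...,1])<40)&(L[...,0]>40)&(L[...,0]<235); print(n,'jar',k.sum(),np.percentile(L[k],[2,50,98],axis=0).round(0).tolist())
    k=(L[...,2]>24)&(L[...,2]<36)&(abs(L[...,1])<30)&(L[...,0]>10)&(L[...,0]<158); print('carton',k.sum(),np.percentile(L[k],[2,50,98],axis=0).round(0).tolist())
E
```

```text
21.0 [0.54751901 0.16469971 0.19887838] [ 0.  -0.7 -0.2]
side jar 72 [[172.0, -31.0, 58.0], [194.0, -2.0, 59.0], [219.0, 28.0, 61.0]]
carton 109 [[86.0, -23.0, 25.0], [101.0, -2.0, 29.0], [127.0, 20.0, 32.0]]
scene jar 181 [[163.0, -25.0, 55.0], [186.0, -4.0, 58.0], [224.0, 24.0, 62.0]]
carton 152 [[91.0, -25.0, 25.0], [119.0, -6.0, 28.0], [155.0, 14.0, 33.0]]
```

View pics/f17.png

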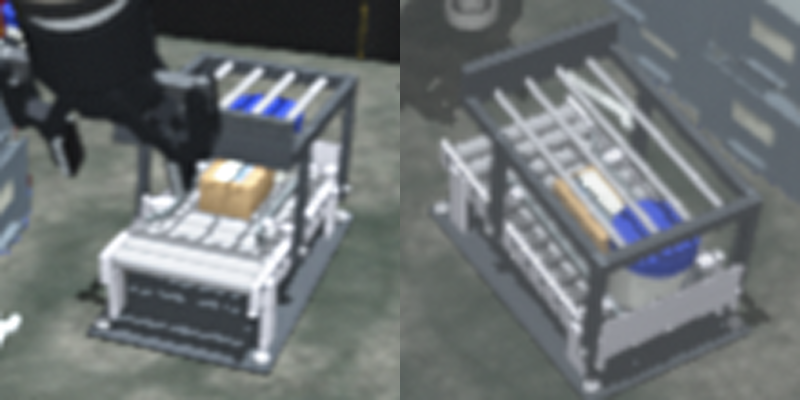

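View pics/w17.png

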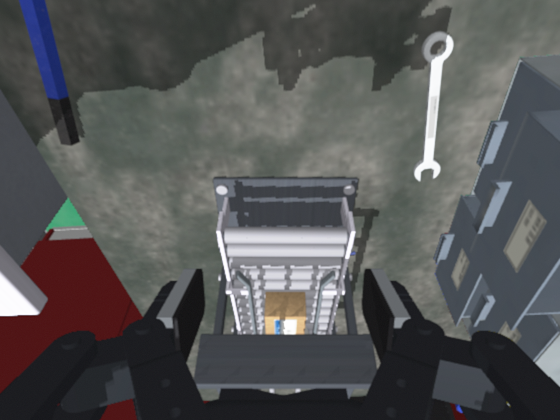

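Call:
move_arm(increments="0.8 0 5 5 0 0 0; 0.8 0 0 0 0 0 0; 0.8 0 0 0 0 0 0; 0.8 0 0 0 0 0 0; 0.8 0 0 0 0 0 0; 0.8 0 0 0 0 0 0; 0.8 0 0 0 0 0 0; 0.8 0 0 0 0 0 0")

```text
t: 22.15
eef_pos: [0.5471, 0.1676, 0.2035]
tool_rot: [0.141, 0.718, 0.664, -0.153]
contact_force: [-0.0, -0.6, 0.1]
gripper_width: 0.799
```

```bash
python3 - <<'E'
from h import *
im,d=snap('side','s18'); im2,d2=snap('scene','sc18'); o=bot.get_obs(); print(o['t'],o['contact_force'].round(1))
R,t=laneT(*LANE)
for n,D in(('side',d),('scene',d2)):
    L=((cloud(n,D)-t)@R)*1000
    k=(L[...,2]>54)&(L[...,2]<66)&(abs(L[...,1])<40)&(L[...,0]>40)&(L[...,0]<235); print(n,'jar',np.percentile(L[k],[2,50,98],axis=0).round(0).tolist())
    k=(L[...,2]>24)&(L[...,2]<36)&(abs(L[...,1])<30)&(L[...,0]>10)&(L[...,0]<158); print('carton',np.percentile(L[k],[2,50,98],axis=0).round(0).tolist())
    a=cv2.imread('pics/%s17.png'%('s' if n=='side' else 'sc')); b=cv2.imread('pics/%s18.png'%('s' if n=='side' else 'sc'))
a=cv2.imread('pics/s18.png'); cv2.imwrite('pics/s18b.png',a)
E
```

```text
22.25 [-0.2 -0.7  0.1]
side jar [[173.0, -31.0, 57.0], [193.0, -2.0, 59.0], [218.0, 28.0, 61.0]]
carton [[86.0, -23.0, 25.0], [101.0, -3.0, 29.0], [127.0, 20.0, 32.0]]
scene jar [[164.0, -25.0, 54.0], [186.0, -4.0, 58.0], [224.0, 23.0, 62.0]]
carton [[91.0, -25.0, 24.0], [118.0, -5.0, 28.0], [156.0, 14.0, 32.0]]
```

View pics/s18.png

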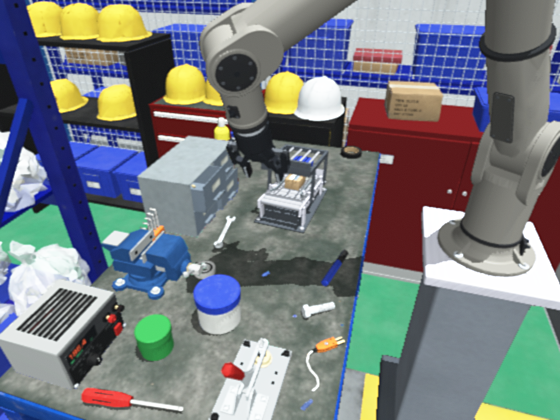

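Neither object has moved between the two looks. The spanner, marker, bolt, bearing and look-alike jars are where they started.

```bash
python3 -c "
from station import bot
print(bot.hand_in())"
```

```text
the job is handed in; nothing more can be done
None
```

The lane is restocked: the small blue-lidded jar is against the stop plate, and the carton is lengthways behind it, resting against the jar. I handed in at about 22 s.

- **How it was set down:** I lowered each item onto the rollers until the wrist force showed contact of about 11 N, eased off and let go. Each then rolled down on its own.
- **Last checks:** two looks more than a second apart gave the same positions.
  - **Jar:** the lid is level with the rollers, 60 mm above them, with its centre near lane x = 191–195 mm.
  - **Carton:** its back edge is at about x = 86–91 mm, which puts its centre near 125 mm.
  - **Surroundings:** the gripper was clear with no contact force, and the spanner, marker, bolt, bearing and look-alike jars looked unmoved.
- **Disagreement:** the side and scene cameras differed by about 5 mm along the lane because the roof rods partly hide the items. Their nominal resting positions (191 and 125 mm) are consistent with what both cameras show.

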